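# Let the analyser's hood prop out by one hole

### The arm

A 7-joint arm with a two-finger parallel gripper is mounted at the origin on the work surface. World frame = base frame: x ahead of the robot, y to its left, z up, the work surface at z = 0. Lengths are in m, angles in rad, forces in N, time in s.
With the tool pointing down it reaches from about 0.425 to 1.025 m from the base axis. Payload 9.4 kg.
Tool frame: the origin (TCP) lies at the centre of the arm's flange, where the gripper is bolted on; the fingertips stand 186 mm ahead of it and the grasp point (between the pads) lies 167 mm ahead of it; z points along the fingers, y is the line along which they close (so a half turn about z gives the same grasp; the last joint's range is limited). The gripper opens to 93 mm and grips with 3 to 60 N. Pads are 15 mm wide; open, the fingers measure 128 mm over their backs; the gripper's body (75 mm by 188 mm) begins 65 mm behind the grasp point.
Start: joints at [-1.426, 0.599, -0.003, 1.599, 0.002, 0.943, -0.08], TCP at [0.159, 0.707, 0.405] pointing down, gripper open.
Joint ranges: [-2.57, 2.57], [-0.35, 1.97], [-1.29, 1.29], [0.11, 2.56], [-1.05, 4.19], [0.11, 1.86], [-2.63, 2.63]. Speed limits (rad/s): [2.22, 2.22, 3.01, 3.01, 3.14, 3.14, 3.14].

### API

Orientations are given as a 3x3 rotation matrix whose columns are the frame's x, y, z axes.
In Python, from rig import manip gives the robot as it stands. The module is installed in compiled form; this text tells all that it offers.
- The arm moves only by the tool apply_moves, never from a script. Its argument "motion" is a list that holds one entry, the list of rows, each a list of 4 numbers: the shift along the tool's x, y, z in m, then the turn about the tool's z in degrees. In form: [[[tx, ty, tz, twist], ...]]. A call has 1 to 12 rows; each row shifts and turns the commanded pose from where the row before left it, along the tool's axes as they then stand; what a row does not reach is not made up. A row lasts 1/10 s, in which the tool goes at most 50 mm and 8.59 degrees, less where a joint would pass 70% of its speed; a pose out of reach is approached as far as the arm can. A call with a gripper value outside its range is refused whole. "jaw" is the closure in counts, from 0 (fully open) to 255 (shut), set as the call begins (left out, the last holds). The fingers move at their own pace and stop on an object; the grip force is fixed at half the most. Time passes only in rows, so rows that do not move let the fingers close. It gives the time, the measured TCP pose, the force, the opening and the grip force at its end, in the units of the state.
- manip.sense(): the state, without advancing time (a new reading comes with each control period).
- manip.snapshot(name): name is "side" or "top"; returns a dict with "color" (480x640x3 uint8, blue, green, red), "z_map" (480x640 float32, m along the optical axis (not along the pixel's ray), 0 where there is no reading), "camera_matrix" (3x3 intrinsics, pixels), "R" (3x3) and "t" (3): a world point X has camera coordinates R X + t. Camera axes: x right, y down, z forward; pixel columns grow to the right and rows downward; lengths in m; the calibration is good to about 2 mm. A picture is of the moment at which its call begins.
- manip.close_job(): hands the job in; it is judged then, once.
The state is a dict: "t": time; "joint_positions": joint angles; "qd": joint speeds; "effort": joint torques, N m; "eef_pos": TCP position; "ee_rot": TCP orientation; "force": force on the tool from outside, world axes, zero at the start; "moment": the same for the moment, N m; "grip_width": opening from 0.0 (shut) to 1.0 (fully open); "finger_force": force on a finger pad.
Only numpy, scipy, OpenCV 4.12 (cv2) and the standard library are available. Lean on these libraries where they do the work, as an engineer would, in place of code of your own. Each camera call takes 0.05 s, during which the arm holds its last target. There are 200 camera calls.

### The job

The analyser's telescopic hood prop is one hole too short. First take the reagent bottle out of the setting cradle and stand it upright on the cork mat; then lay the prop in the cradle, button up, with its foot plate down in the pocket and its other end between the rails, still at its short setting, and let go of it. Then press the spring button flush and push the sleeve out to the very next hole, so that the button springs fully up through it, and leave the prop lying in the cradle; do not disturb the other things on the bench.

Things in the scene. Friction and masses are not known exactly. Their poses are not given: they have to be found in the camera images.
- prop: Loose telescopic prop of square tube, 190 mm long when short, about 0.42 kg, lying on its two 44 mm square end plates, button up. Origin on its underside below the middle of the 190 mm; x from foot plate to outer end, z up. The inner tube, 24 mm square (z 10 to 34), is bare from x = -87 to -45 mm. Best held across the sleeve (32 mm wide) near x = 0.
- tube_middle (a point): Middle of the prop's tube axis when short (x = 0, z = 22 mm of prop; fixed to the inner tube). The foot plate stands 91 mm from it towards -x (x = -95 to -87 mm): a steel plate 8 mm thick, 44 mm wide, 44 mm high, fixed to the inner tube.
- sleeve (a joint): How far the sleeve is drawn out along the prop's +x, in m: 0 when short (first hole), 0.030 at the next hole, 0.060 at the last. About 1 mm of play in a hole; rubs with about 2 N; locked while the button is up. The sleeve is 32 mm square (z 6 to 38), x = -45 to 87 mm when short, with an 8 x 44 x 44 mm end plate at x 87 to 95 and three 16 mm holes in its top at x = 30, 0, -30.
- spring_button (a joint): How far the button is pressed down, in m: 0 fully up (7 mm above the sleeve's top), 0.007 flush, 0.009 held under the sleeve's wall; at most 0.012. A domed steel pin of 14 mm diameter; 3 N start it, 6.5 N hold it flush. When short it stands in the hole at x = 30 mm.
- button_spot (a point): Top of the spring button when fully up; fixed to the inner tube at x = 30 mm, z = 45 mm of prop; it does not move with the sleeve.
- thumb_ridge (a point): Middle of the top of a ridge on the sleeve, 7 mm thick along x, 32 mm wide, 13.5 mm high; moves with the sleeve (x = 46.5, z = 51.5 mm of prop when short). It stands just beyond the button: its face towards the foot is 13 mm from the button's centre line when short. A closed fingertip that presses the button flush can push the sleeve out by this face.
- cradle: Fixed grey setting cradle, base plate 300 x 76 x 10 mm from x = -115 to 185 mm; at its -x end the pocket, at its +x end the rails, between them nothing but the bottle at first. Origin on its underside where the prop's origin belongs: the prop in place lies at x = y = 0, z = 10 mm, same axes.
- pocket (a point): Middle of the floor of the cradle's foot pocket (x = -91, z = 10 mm of cradle): an upright slot 13 mm long in x and 50 mm wide in y, for the 8 x 44 mm foot plate. Walls up to 26 mm above its floor, then lips flared outward to about 37 mm. Its +x wall is forked, with a 32 mm gap for the inner tube.
- rails (a point): Middle of the cradle's base plate between the two rails (x = 130, z = 10 mm of cradle). The rails run from x = 75 to 185 mm, are 12 mm high and 52 mm apart; the sleeve's end plate slides between them.
- reagent: White reagent bottle with a white cap, standing at first on the cradle's base plate; 48 mm diameter, about 95 mm tall, shoulder narrowing above about 60 mm; origin at the centre of its underside, z up. 0.16 kg.
- bench_mat: Cork mat 110 x 110 x 2 mm fixed to the bench; origin at the centre of its underside.
- plain_bar: Bystander: bar of the same length and end plates as the prop but of one piece, with no button, holes or ridge. Origin on its underside at the middle, x along it.
- tube_rack: Bystander: white sample tube rack 130 x 45 x 46 mm, origin at the centre of its underside.
- jar: Bystander: amber jar, 60 mm diameter, 55 mm tall.
- carton: Bystander: cardboard carton 70 x 110 x 50 mm.
- pipette: Bystander: hand pipette lying down, 190 mm long, 25 mm thick.
- dish: Bystander: glass bowl, 90 mm diameter, 20 mm tall.
- stapler: Bystander: grey stapler, 130 x 32 x 42 mm.
There are look-alikes about, which are no part of the job. What is shaped like the prop but green is not meant.

How it is judged:
By the outcome, as a careful person would: the job done as asked, in the order asked, and still so for the second after the job is handed in, with the robot touching nothing.
It also fails if it takes over 67 s, if anything falls off the work surface, if the arm or the gripper's body presses on something with over 40 N, if the wrist force passes 120 N, or if a joint passes its speed limit or range.

## Working session

There is one attempt and no reset: what is moved stays moved. The work goes in short steps, Python scripts to look and compute and a tool call to move; the robot and the scene stay as the last step left them, time stands still between calls to the robot, and variables do not carry over. Pictures are saved under pics/ and viewed, at most 10 in all, crops included, and the job is handed in when it is done.

Besides the shell and the picture viewer there is one more tool, called as name(argument=value, ...) on one line, values as JSON. apply_moves: Moves the arm, as the interface text tells. Its arguments: {"type":"object","properties":{"motion":{"type":"array"},"jaw":{"type":"number"}},"required":["motion"]}

```bash
mkdir -p pics; cat > h.py <<'E'
import numpy as np, cv2
from rig import manip
def snap(n):
    s=manip.snapshot(n); return s
def pts(s):
    K=s["camera_matrix"];z=s["z_map"];v,u=np.mgrid[:480,:640]
    c=np.stack([(u-K[0,2])/K[0,0]*z,(v-K[1,2])/K[1,1]*z,z],-1)
    w=(c-s["t"])@s["R"]; w[z==0]=np.nan; return w
def ray(s,u,v,h):
    K=s["camera_matrix"]; d=s["R"].T@np.array([(u-K[0,2])/K[0,0],(v-K[1,2])/K[1,1],1]); o=-s["R"].T@s["t"]
    return o+d*(h-o[2])/d[2]
def save(s,name): np.savez(name,**s)
E
python3 - <<'E'
from h import *
for n in("top","side"):
    s=snap(n); cv2.imwrite(f"pics/{n}0.png",s["color"]); save(s,f"{n}0.npz")
    print(n,-s["R"].T@s["t"],s["R"][2],s["camera_matrix"][0,0],(s["z_map"]>0).mean())
st=manip.sense(); print(st["eef_pos"],st["ee_rot"],st["t"],st["grip_width"])
E
```

```text
top [0.31998032 0.00917326 1.21262369] [ 0.09058421 -0.00983915 -0.99584019] 517.8561002204143 0.996025390625
side [-0.24767416 -0.6832759   1.17761703] [ 0.45581977  0.47271485 -0.75416776] 565.6045943270847 0.995849609375
[0.15942401 0.70706833 0.40395356] [[-9.75515198e-01  2.19931955e-01 -1.85281284e-04]
 [ 2.19932000e-01  9.75514233e-01 -1.37696643e-03]
 [-1.22094391e-04 -1.38400097e-03 -9.99999035e-01]] 0.1 1.0017112068704086
```

View pics/top0.png

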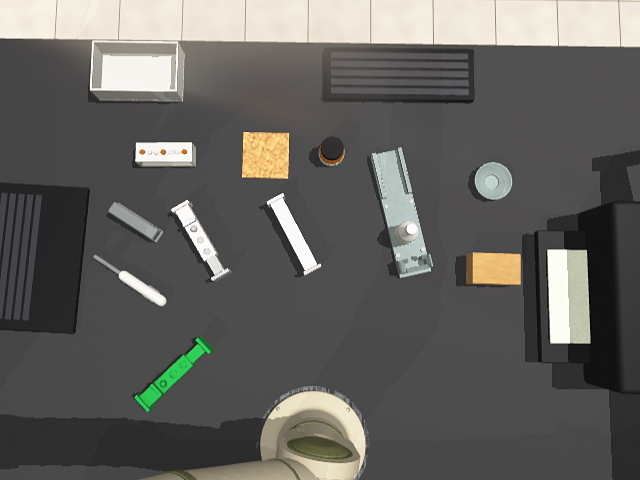

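View pics/side0.png

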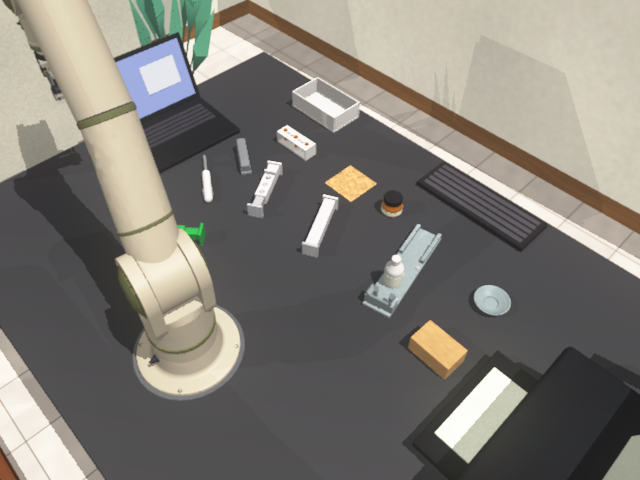

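The top view shows three prop-shaped things. The white one at (200,240) has holes and a bare, narrower end near (215,265). The white bar at (293,235) is plain. The one at (173,375) is green. (200,240) fits the prop, since it is white with a button and ridge. The bottle is at (407,232) in the cradle at (402,212), and the mat is at (266,156). I'll confirm with a crop and measure.

```bash
cat > m.py <<'E'
from h import *
s=dict(np.load("top0.npz")); w=pts(s); c=s["color"].astype(int); hsv=cv2.cvtColor(s["color"],cv2.COLOR_BGR2HSV)
print("bench z",np.nanmedian(w[300:330,300:340,2]))
def reg(a,b,cc,d,lo,hi):
    m=np.zeros((480,640),bool); m[b:d,a:cc]=1
    return m&(w[...,2]>lo)&(w[...,2]<hi)
def rect(m,h):
    v,u=np.nonzero(m); P=np.array([ray(s,x,y,h)[:2] for x,y in zip(u,v)],np.float32)
    return cv2.minAreaRect(P*1000)
print("prop top", rect(reg(160,190,240,290,.03,.045),.040), rect(reg(160,190,240,290,.02,.06),.044))
print("prop ridge/button z>.046"); m=reg(160,190,240,290,.0465,.07); 
n,l,st,ce=cv2.connectedComponentsWithStats(m.astype(np.uint8))
for i in range(1,n): print(st[i],ce[i],np.nanmax(w[l==i][:,2]),np.nanmedian(w[l==i],0))
print("plain", rect(reg(255,185,330,285,.02,.06),.044))
mm=(hsv[...,1]>90)&(hsv[...,0]>8)&(hsv[...,0]<30)
z=np.zeros_like(mm); z[120:190,230:300]=mm[120:190,230:300]; print("mat",rect(z,.002))
m=reg(360,140,440,285,.006,.014); print("cradle base",rect(m,.010))
m=reg(360,140,440,285,.075,.12); v,u=np.nonzero(m); print("cap",np.nanmedian(w[m],0),rect(m,.095))
m=reg(360,140,440,285,.018,.025); m[:, :]&=True; v,u=np.nonzero(m)
P=w[m]; 
for lo,hi in((.018,.026),(.03,.05)):
    m=reg(360,240,440,285,lo,hi); print("pocket pts",lo,np.nanmedian(w[m],0),m.sum())
a=cv2.resize(s["color"][190:290,160:240],None,fx=5,fy=5,interpolation=3)
b=cv2.resize(s["color"][140:284,360:440],None,fx=3.472,fy=3.472,interpolation=3)
o=np.hstack([a,b[:500]]); cv2.imwrite("pics/crop0.png",o); print(o.shape)
E
python3 m.py
```

```text
bench z 0.00044099780849498824
prop top ((459.35260009765625, 260.75860595703125), (191.92532348632812, 44.73623275756836), 31.26097297668457) ((446.8442687988281, 278.28436279296875), (192.76336669921875, 90.1292724609375), 31.258108139038086)
prop ridge/button z>.046
[187 200   1   1   1] [187. 200.] 0.047275520445005575 [0.54854184 0.2911012  0.04727552]
[185 203   1   1   1] [185. 203.] 0.047817235596324295 [0.54147508 0.29529104 0.04781724]
[181 204   2   1   2] [181.5 204. ] 0.0497175376222368 [0.53877011 0.30272402 0.04951349]
[174 206   6   4   7] [176.14285714 207.14285714] 0.04854119557380891 [0.53209505 0.31544419 0.04758545]
[182 217  14  10  50] [188.76 221.34] 0.05646709852433117 [0.49929025 0.28441326 0.05140074]
[191 227   2   2   2] [191.5 227.5] 0.046796412675981246 [0.48560771 0.27912914 0.0466625 ]
[193 229   1   1   1] [193. 229.] 0.04771470303031199 [0.48206722 0.27539625 0.0477147 ]
[222 271   1   1   1] [222. 271.] 0.04665929669763733 [0.38755732 0.20770289 0.0466593 ]
[219 272   1   1   1] [219. 272.] 0.046618928000928886 [0.38524606 0.21439033 0.04661893]
[2
[... 167 characters left out ...]
.04814183]
[212 277   1   2   2] [212.  277.5] 0.04800039278864024 [0.37269617 0.2296293  0.04740036]
plain ((474.6077575683594, 48.21359634399414), (190.58824157714844, 43.100669860839844), 27.929487228393555)
mat ((668.464111328125, 119.64904022216797), (112.26693725585938, 109.68115997314453), 0.6899956464767456)
cradle base ((533.8988037109375, -196.38232421875), (325.10003662109375, 182.392578125), 1.3904328346252441)
cap [ 0.47736367 -0.20465864  0.08441758] ((476.6707458496094, -203.81829833984375), (36.45872497558594, 39.83461380004883), 71.25225830078125)
pocket pts 0.018 [ 0.41142212 -0.19542501  0.02187634] 24
pocket pts 0.03 [ 0.40593322 -0.22748505  0.04275445] 312
(500, 678, 3)
```

View pics/crop0.png

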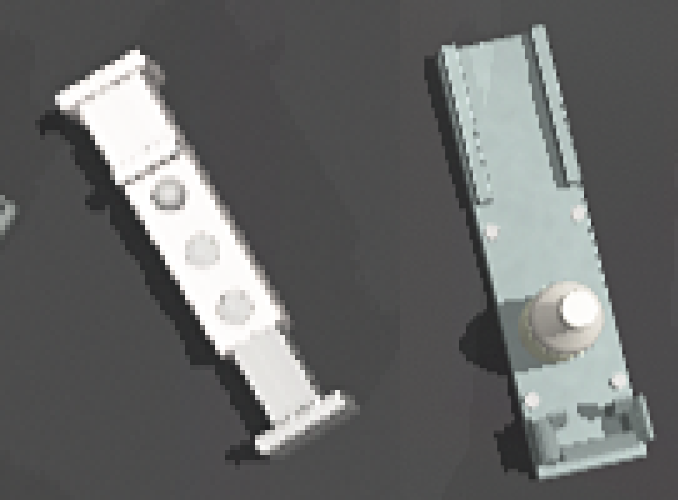

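The crop confirms the prop: white, with three holes, the button at crop (168,193), the ridge just beyond it, and the bare inner tube and foot at lower right (300,420). The cradle's pocket is at the bottom near (595,430), the rails are at the top, and the bottle cap is at (577,310). Next is one refinement of the cradle and bottle.

```bash
cat > m2.py <<'E'
from h import *
s=dict(np.load("top0.npz")); w=pts(s); g=s["color"]
sub=cv2.resize(g[140:290,355:445],None,fx=1,fy=1)
# white screws
hsv=cv2.cvtColor(g,cv2.COLOR_BGR2HSV)
cr=(360,140); P=[]
for (a,b) in((491,231),(578,213),(618,381),(531,400)):
    u=int(360+(a-400)/3.472);v=int(140+b/3.472)
    win=hsv[v-4:v+5,u-4:u+5]; k=np.clip(80-win[...,1].astype(float),0,None)
    k=np.clip(np.median(win[...,1])-win[...,1].astype(float)-8,0,None); yy,xx=np.mgrid[v-4:v+5,u-4:u+5]
    p=ray(s,(k*xx).sum()/k.sum(),(k*yy).sum()/k.sum(),.010)[:2]; P.append(p)
P=np.array(P);print("screws",P.round(4))
m1=(P[0]+P[1])/2;m2=(P[2]+P[3])/2;d=m1-m2;yaw=np.arctan2(*d[::-1]);print("yaw",np.degrees(yaw),"len",np.linalg.norm(d), np.degrees(np.arctan2(*(P[0]-P[3])[::-1])),np.degrees(np.arctan2(*(P[1]-P[2])[::-1])))
ex=np.array([np.cos(yaw),np.sin(yaw)]);ey=np.array([-ex[1],ex[0]])
o=m2
W=w[140:290,355:445].reshape(-1,3); X=(W[:,:2]-o)@ex;Y=(W[:,:2]-o)@ey;Z=W[:,2]
def rng(n,m): print(n,m.sum(),"x",np.percentile(X[m],[1,50,99]).round(4),"y",np.percentile(Y[m],[1,50,99]).round(4))
base=(Z>.006)&(Z<.014)
rng("base mid",base&(X>.03)&(X<.08)&(abs(Y)<.06))
rng("base rails",base&(X>.12)&(abs(Y)<.02))
rng("rail",(Z>.018)&(Z<.026)&(X>.08)&(abs(Y)<.06))
rng("lips",(Z>.03)&(Z<.055)&(X<-.0)&(abs(Y)<.06)&(X>-.08))
rng("walls",(Z>.03)&(Z<.055)&(X<-.0)&(abs(Y)<.012)&(X>-.08))
rng("all",(Z>.005)&(Z<.055)&(abs(Y)<.06))
m=(Z>.095); print("captop",W[m].mean(0) if m.any() else None,m.sum(),np.nanmax(Z)); 
m=(Z>.055)&(Z<.13); rng("bottle",m)
print("o",o)
for u,v in [(0,0)]: pass
q=(Z>.03)&(Z<.06)&(X<0)&(abs(Y)<.05)
for lo in np.arange(-.06,-.01,.004):
    k=(X>lo)&(X<lo+.004)&(abs(Y)<.02); print(round(lo,3),np.sort(Z[k]).round(3)[::3])
E
python3 m2.py
```

```text
screws [[ 0.5452 -0.1666]
 [ 0.5615 -0.2318]
 [ 0.4454 -0.2536]
 [ 0.4305 -0.1933]]
yaw 11.866051604158791 len 0.11788596209438362 13.111459915286355 10.625119076116574
base mid 259 x [0.0307 0.0665 0.0794] y [-0.0365  0.0191  0.0396]
base rails 809 x [0.1211 0.183  0.2459] y [-0.0197 -0.0001  0.0197]
rail 391 x [0.1392 0.1929 0.2454] y [-0.0318 -0.0028  0.0413]
lips 312 x [-0.0454 -0.0336 -0.0113] y [-0.0362  0.0007  0.0374]
walls 52 x [-0.0456 -0.0404 -0.0349] y [-0.0116  0.      0.0117]
all 3819 x [-0.0511  0.1081  0.2452] y [-0.0373  0.0038  0.0427]
captop [ 0.47978003 -0.20706346  0.10489408] 89 0.11011435996702436
bottle 380 x [0.0212 0.0417 0.0657] y [-0.0145  0.0127  0.0298]
o [ 0.43794154 -0.22346259]
-0.06 [-0.006 -0.002 -0.001  0.     0.     0.001  0.002  0.003  0.004]
-0.056 [-0.005 -0.002 -0.001 -0.001 -0.001  0.001  0.001  0.001  0.003  0.004
  0.009]
-0.052 [0.006 0.008 0.008 0.009 0.01  0.01  0.011 0.011 0.012 0.013 0.013]
-0.048 [0.007 0.008 0.009 0.011 0.011 0.012 0.013 0.045 0.046 0.046 0.047 0.048]
-0.044 [0.014 0.043 0.043 0.044 0.045 0.046 0.046 0.047 0.048 0.048 0.051]
-0.04 [0.036 0.038 0.039 0.04  0.04  0.041 0.043 0.044 0.045 0.046]
-0.036 [0.007 0.009 0.011 0.011 0.012 0.036 0.037 0.038]
-0.032 [0.005 0.007 0.009 0.01  0.011 0.012 0.013 0.013 0.015]
-0.028 [0.005 0.008 0.009 0.009 0.01  0.011 0.011 0.012 0.013 0.015]
-0.024 [0.006 0.008 0.01  0.01  0.011 0.011 0.013 0.014 0.021 0.038]
-0.02 [0.007 0.008 0.009 0.01  0.01  0.014 0.015 0.028 0.038 0.043]
-0.016 [0.007 0.008 0.008 0.009 0.011 0.012 0.012 0.027 0.041 0.048]
-0.012 [0.006 0.009 0.009 0.01  0.01  0.012 0.012 0.013 0.043 0.049]
```

```bash
cat > m3.py <<'E'
from h import *
s=dict(np.load("top0.npz")); w=pts(s)
o=np.array([.43794,-.22346]);yaw=np.radians(11.866)
ex=np.array([np.cos(yaw),np.sin(yaw)]);ey=np.array([-ex[1],ex[0]])
# 10mm-plane reprojection of base/rail pixels (noise-free laterally); edges per row
L=[];R=[]
for X in np.arange(-.03,.24,.004):
    W=w[140:290,355:445].reshape(-1,3);x=(W[:,:2]-o)@ex;y=(W[:,:2]-o)@ey
    k=(abs(x-X)<.003)&(W[:,2]>.007)&(W[:,2]<.03)&(abs(y)<.055)
    if X>.1: h=(k&(W[:,2]>.017)); k=h if h.sum()>4 else k
    if k.sum()>5: L.append((X,y[k].max()));R.append((X,y[k].min()))
L=np.array(L);R=np.array(R)
def fit(A):
    p=np.polyfit(*A.T,1)
    for _ in range(4):
        r=A[:,1]-np.polyval(p,A[:,0]);p=np.polyfit(*A[abs(r)<.003].T,1) if (abs(r)<.003).sum()>8 else p
    return p
pl,pr=fit(L),fit(R);print("L",pl,"R",pr,"dyaw deg",np.degrees([pl[0],pr[0]]))
for sl in (pl,pr): print([round(float(np.polyval(sl,t)),4) for t in(-.03,.06,.2)])
# bottle: white cap top pixels, circle
g=s["color"];hsv=cv2.cvtColor(g,cv2.COLOR_BGR2HSV)
m=(w[...,2]>.096);m[:, :355]=0;m[:,445:]=0;m[:140]=0;m[290:]=0
v,u=np.nonzero(m);(c,r)=cv2.minEnclosingCircle(np.c_[u,v].astype(np.float32));print(c,r,ray(s,*c,.105)[:2],ray(s,u.mean(),v.mean(),.105)[:2])
E
python3 m3.py
```

```text
L [0.01292913 0.03799287] R [ 0.03220333 -0.03735939] dyaw deg [0.74078442 1.8451148 ]
[0.0376, 0.0388, 0.0406]
[-0.0383, -0.0354, -0.0309]
(410.70001220703125, 228.5) 5.323643684387207 [ 0.47987402 -0.20715106] [ 0.47976268 -0.20704546]
```

```bash
cat >> h.py <<'E'
def plan(legs,start=None):
    """legs: (x,y,z,tooly_az_deg,nrows); prints tool-frame rows"""
    if start is None:
        st=manip.sense();R=np.array(st["ee_rot"]);p=np.array(st["eef_pos"]);az=np.degrees(np.arctan2(R[1,1],R[0,1]));print("now",p.round(4),round(az,2),"t",round(st["t"],2),"F",np.round(st["force"],1),"w",round(st["grip_width"],3),"q7",round(st["joint_positions"][6],2))
    else: p=np.array(start[:3]);az=start[3]
    for x,y,z,a,n in legs:
        d=(np.array([x,y,z])-p)/n; tw=-((a-az+180)%360-180)/n; out=[]
        for i in range(n):
            b=np.radians(az); ty=np.array([np.cos(b),np.sin(b)]); tx=np.array([-ty[1],ty[0]])
            out.append([round(float(d[:2]@tx),4),round(float(d[:2]@ty),4),round(float(-d[2]),4),round(float(tw),2)])
            az-=tw
        p=np.array([x,y,z]); print(n,str(out).replace(" ",""))
E
python3 -c "
from h import *
plan([(.48,.25,.38,0,12),(.4798,-.2071,.32,-76.9,12)])"
```

```text
now [0.1594 0.7071 0.404 ] 77.29 t 0.1 F [-0.3  0.3  0.3] w 1.002 q7 -0.08
12 [[-0.0344,-0.0313,0.002,6.44],[-0.0377,-0.0272,0.002,6.44],[-0.0405,-0.0228,0.002,6.44],[-0.0428,-0.0181,0.002,6.44],[-0.0446,-0.0132,0.002,6.44],[-0.0458,-0.0081,0.002,6.44],[-0.0464,-0.0029,0.002,6.44],[-0.0465,0.0023,0.002,6.44],[-0.0459,0.0075,0.002,6.44],[-0.0448,0.0126,0.002,6.44],[-0.0431,0.0176,0.002,6.44],[-0.0408,0.0223,0.002,6.44]]
12 [[-0.0381,-0.0,0.005,6.41],[-0.0379,0.0042,0.005,6.41],[-0.0371,0.0084,0.005,6.41],[-0.036,0.0125,0.005,6.41],[-0.0343,0.0165,0.005,6.41],[-0.0323,0.0202,0.005,6.41],[-0.0298,0.0237,0.005,6.41],[-0.027,0.0269,0.005,6.41],[-0.0238,0.0297,0.005,6.41],[-0.0204,0.0322,0.005,6.41],[-0.0167,0.0343,0.005,6.41],[-0.0127,0.0359,0.005,6.41]]
```

apply_moves(motion=[[[-0.034, -0.031, 0.002, 6.4], [-0.038, -0.027, 0.002, 6.4], [-0.04, -0.023, 0.002, 6.4], [-0.043, -0.018, 0.002, 6.4], [-0.045, -0.013, 0.002, 6.4], [-0.046, -0.008, 0.002, 6.4], [-0.046, -0.003, 0.002, 6.4], [-0.046, 0.002, 0.002, 6.4], [-0.046, 0.007, 0.002, 6.4], [-0.045, 0.013, 0.002, 6.4], [-0.043, 0.018, 0.002, 6.4], [-0.041, 0.022, 0.002, 6.4]]], jaw=0)

```text
t: 1.3
eef_pos: [0.4822, 0.2505, 0.3806]
ee_rot: [[-0.004, 1.0, 0.0], [1.0, 0.004, 0.0], [0.0, 0.0, -1.0]]
force: [0.3, 0.6, -0.2]
grip_width: 1.002
finger_force: 0.0
```

apply_moves(motion=[[[-0.038, 0, 0.005, 6.4], [-0.038, 0.004, 0.005, 6.4], [-0.037, 0.008, 0.005, 6.4], [-0.036, 0.012, 0.005, 6.4], [-0.034, 0.016, 0.005, 6.4], [-0.032, 0.02, 0.005, 6.4], [-0.03, 0.024, 0.005, 6.4], [-0.027, 0.027, 0.005, 6.4], [-0.024, 0.03, 0.005, 6.4], [-0.02, 0.032, 0.005, 6.4], [-0.017, 0.034, 0.005, 6.4], [0, 0, 0, 0]]])

```text
t: 2.5
eef_pos: [0.4834, -0.1706, 0.3255]
ee_rot: [[0.942, 0.335, 0.0], [0.335, -0.942, -0.003], [-0.001, 0.003, -1.0]]
force: [-0.8, 0.2, -0.6]
grip_width: 1.004
finger_force: 0.0
```

```bash
python3 -c "
from h import *
plan([(.4798,-.2071,.300,-76.9,3),(.4798,-.2071,.220,-76.9,5)])"
```

```text
now [ 0.4834 -0.1706  0.3255] -70.45 t 2.5 F [-0.8  0.2 -0.6] w 1.004 q7 -0.4
3 [[-0.0052,0.0111,0.0085,2.15],[-0.0048,0.0113,0.0085,2.15],[-0.0043,0.0114,0.0085,2.15]]
5 [[0.0,0.0,0.016,-0.0],[0.0,0.0,0.016,-0.0],[0.0,0.0,0.016,-0.0],[0.0,0.0,0.016,-0.0],[0.0,0.0,0.016,-0.0]]
```

apply_moves(motion=[[[-0.005, 0.011, 0.0085, 2.15], [-0.005, 0.011, 0.0085, 2.15], [-0.004, 0.012, 0.0085, 2.15], [0, 0, 0.016, 0], [0, 0, 0.016, 0], [0, 0, 0.016, 0], [0, 0, 0.016, 0], [0, 0, 0.016, 0], [0, 0, 0, 0]]])

```text
t: 3.4
eef_pos: [0.4808, -0.2019, 0.2188]
ee_rot: [[0.971, 0.237, -0.003], [0.237, -0.971, 0.001], [-0.002, -0.002, -1.0]]
force: [-0.8, -0.1, 0.3]
grip_width: 1.001
finger_force: 0.0
```

apply_moves(motion=[[[0, 0, 0, 0], [0, 0, 0, 0], [0, 0, 0, 0], [0, 0, 0, 0], [0, 0, 0, 0], [0, 0, 0, 0], [0, 0, 0, 0], [0, 0, 0, 0]]], jaw=255)

```text
t: 4.2
eef_pos: [0.4813, -0.2032, 0.2206]
ee_rot: [[0.972, 0.235, 0.001], [0.235, -0.972, -0.001], [0.001, 0.001, -1.0]]
force: [0.4, -2.7, 6.3]
grip_width: 0.51
finger_force: 30.0
```

```bash
python3 -c "
from h import *
plan([(.4798,-.2071,.300,-76.9,3),(.668,.12,.280,-25,11),(.668,.12,.2135,-25,4)])
s=snap('side'); cv2.imwrite('pics/s1.png',s['color'][150:350,300:500].repeat(3,0).repeat(3,1))"
```

```text
now [ 0.4813 -0.2032  0.2206] -76.38 t 4.2 F [ 0.4 -2.7  6.3] w 0.51 q7 -0.26
3 [[-0.0008,0.0011,-0.0265,0.17],[-0.0008,0.0011,-0.0265,0.17],[-0.0008,0.0011,-0.0265,0.17]]
11 [[0.0234,-0.0251,0.0018,-4.72],[0.0254,-0.0231,0.0018,-4.72],[0.0272,-0.0209,0.0018,-4.72],[0.0288,-0.0186,0.0018,-4.72],[0.0303,-0.0162,0.0018,-4.72],[0.0315,-0.0136,0.0018,-4.72],[0.0325,-0.011,0.0018,-4.72],[0.0333,-0.0083,0.0018,-4.72],[0.0339,-0.0055,0.0018,-4.72],[0.0342,-0.0027,0.0018,-4.72],[0.0343,0.0001,0.0018,-4.72]]
4 [[0.0,0.0,0.0166,-0.0],[0.0,0.0,0.0166,-0.0],[0.0,0.0,0.0166,-0.0],[0.0,0.0,0.0166,-0.0]]
```

apply_moves(motion=[[[0, 0, -0.015, 0], [0, 0, -0.03, 0], [0, 0, -0.035, 0], [0.023, -0.025, 0.002, -4.7], [0.025, -0.023, 0.002, -4.7], [0.027, -0.021, 0.002, -4.7], [0.029, -0.019, 0.002, -4.7], [0.03, -0.016, 0.002, -4.7], [0.032, -0.014, 0.002, -4.7], [0.032, -0.011, 0.002, -4.7], [0.033, -0.008, 0.002, -4.7]]])

```text
t: 5.35
eef_pos: [0.6145, 0.0377, 0.2835]
ee_rot: [[0.623, 0.782, -0.002], [0.782, -0.623, 0.0], [-0.001, -0.002, -1.0]]
force: [-0.2, -0.9, -1.9]
grip_width: 0.512
finger_force: 30.0
```

apply_moves(motion=[[[0.034, -0.005, 0.002, -4.7], [0.034, -0.003, 0.002, -4.7], [0.02, 0, 0.002, -4.7], [0.014, 0, 0, 0], [0, 0, 0, 0], [0, 0, 0, 0]]])

```text
t: 5.95
eef_pos: [0.6636, 0.1247, 0.2779]
ee_rot: [[0.419, 0.908, -0.001], [0.908, -0.419, -0.001], [-0.001, -0.001, -1.0]]
force: [0.2, -0.7, -2.6]
grip_width: 0.515
finger_force: 30.0
```

```bash
python3 -c "
from h import *
plan([(.668,.12,.216,-25,4)])
s=snap('side'); cv2.imwrite('pics/s1.png',s['color'][80:300,260:500].repeat(2,0).repeat(2,1))"
```

```text
now [0.6636 0.1247 0.2779] -24.79 t 5.95 F [ 0.2 -0.7 -2.6] w 0.515 q7 -0.3
4 [[-0.0006,0.0015,0.0155,0.05],[-0.0006,0.0015,0.0155,0.05],[-0.0006,0.0015,0.0155,0.05],[-0.0006,0.0015,0.0155,0.05]]
```

View pics/s1.png

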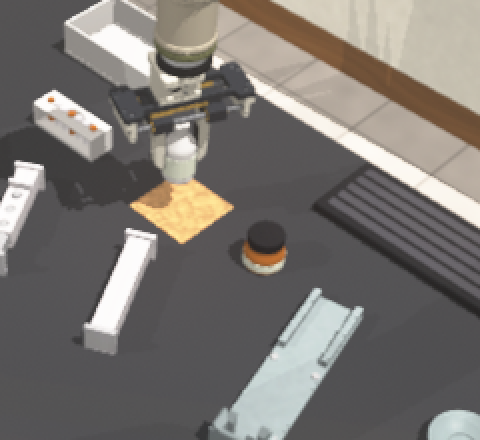

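The bottle is held upright over the mat: bottle at crop (180,160), mat at (182,208). Next I lower it.

apply_moves(motion=[[[0, 0.002, 0.016, 0], [0, 0.001, 0.016, 0], [0, 0.001, 0.016, 0], [0, 0.001, 0.01, 0], [0, 0, 0.003, 0], [0, 0, 0.001, 0], [0, 0, 0, 0]]])

```text
t: 6.7
eef_pos: [0.6689, 0.1234, 0.2164]
ee_rot: [[0.417, 0.909, 0.0], [0.909, -0.417, -0.0], [0.0, 0.0, -1.0]]
force: [-0.6, -0.2, -2.2]
grip_width: 0.516
finger_force: 30.0
```

```bash
python3 -c "
from h import *
plan([(.668,.12,.2126,-25,1)])"
```

```text
now [0.6689 0.1234 0.2164] -24.66 t 6.7 F [-0.6 -0.2 -2.2] w 0.516 q7 -0.26
1 [[-0.0035,0.0006,0.0038,0.34]]
```

apply_moves(motion=[[[0, 0, 0.001, 0], [0, 0, 0.001, 0], [0, 0, 0.001, 0], [0, 0, 0, 0]]])

```text
t: 7.1
eef_pos: [0.6687, 0.1236, 0.2133]
ee_rot: [[0.417, 0.909, 0.0], [0.909, -0.417, 0.0], [0.0, 0.0, -1.0]]
force: [-0.0, 0.1, -2.8]
grip_width: 0.511
finger_force: 30.0
```

apply_moves(motion=[[[0, 0, 0.0005, 0], [0, 0, 0.0005, 0], [0, 0, 0.0005, 0], [0, 0, 0, 0]]])

```text
t: 7.5
eef_pos: [0.6688, 0.1235, 0.2127]
ee_rot: [[0.417, 0.909, 0.0], [0.909, -0.417, 0.001], [0.001, 0.0, -1.0]]
force: [-2.5, 0.3, 7.5]
grip_width: 0.511
finger_force: 30.0
```

apply_moves(motion=[[[0, 0, 0, 0], [0, 0, 0, 0], [0, 0, 0, 0], [0, 0, 0, 0], [0, 0, 0, 0], [0, 0, -0.01, 0], [0, 0, -0.025, 0], [0, 0, -0.035, 0], [0, 0, -0.035, 0], [0, 0, 0, 0]]], jaw=0)

```text
t: 8.5
eef_pos: [0.6701, 0.1231, 0.3222]
ee_rot: [[0.418, 0.909, 0.007], [0.909, -0.418, 0.002], [0.005, 0.006, -1.0]]
force: [0.7, -0.7, -0.6]
grip_width: 1.001
finger_force: 0.0
```

```bash
python3 -c "
from h import *
plan([(.459,.261,.30,-58.7,8),(.459,.261,.25,-58.7,2),(.459,.261,.193,-58.7,4)])"
```

```text
now [0.6701 0.1231 0.3222] -24.68 t 8.5 F [ 0.7 -0.7 -0.6] w 1.001 q7 -0.32
8 [[0.0046,-0.0312,0.0028,4.25],[0.0023,-0.0314,0.0028,4.25],[-0.0,-0.0315,0.0028,4.25],[-0.0024,-0.0314,0.0028,4.25],[-0.0047,-0.0312,0.0028,4.25],[-0.007,-0.0307,0.0028,4.25],[-0.0092,-0.0301,0.0028,4.25],[-0.0114,-0.0294,0.0028,4.25]]
2 [[0.0,0.0,0.025,-0.0],[0.0,0.0,0.025,-0.0]]
4 [[0.0,0.0,0.0142,-0.0],[0.0,0.0,0.0142,-0.0],[0.0,0.0,0.0142,-0.0],[0.0,0.0,0.0142,-0.0]]
```

apply_moves(motion=[[[0.005, -0.031, 0.003, 4.25], [0.002, -0.031, 0.003, 4.25], [0, -0.031, 0.003, 4.25], [-0.002, -0.031, 0.003, 4.25], [-0.005, -0.031, 0.003, 4.25], [-0.007, -0.031, 0.003, 4.25], [-0.009, -0.03, 0.003, 4.25], [-0.011, -0.029, 0.003, 4.25], [0, 0, 0.02, 0], [0, 0, 0.015, 0], [0, 0, 0, 0], [0, 0, 0, 0]]])

```text
t: 9.7
eef_pos: [0.4598, 0.2604, 0.2579]
ee_rot: [[0.854, 0.52, -0.0], [0.52, -0.854, -0.0], [-0.0, 0.0, -1.0]]
force: [0.0, -0.7, -0.2]
grip_width: 0.997
finger_force: 0.0
```

```bash
python3 -c "
from h import *
plan([(.459,.261,.193,-58.7,4)])
s=snap('top'); cv2.imwrite('pics/t2.png',s['color'][120:300,150:310].repeat(3,0).repeat(3,1))"
```

```text
now [0.4598 0.2604 0.2579] -58.69 t 9.7 F [ 0.  -0.7 -0.2] w 0.997 q7 -0.91
4 [[-0.0001,-0.0002,0.0162,0.0],[-0.0001,-0.0002,0.0162,0.0],[-0.0001,-0.0002,0.0162,0.0],[-0.0001,-0.0002,0.0162,0.0]]
```

View pics/t2.png

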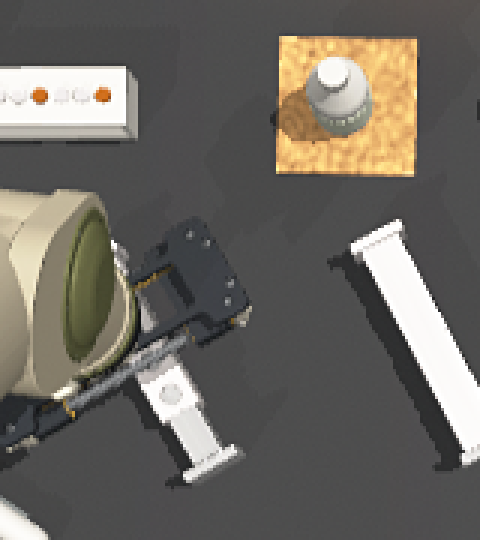

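The bottle stands upright on the mat, at crop (340,100). The gripper is square over the prop's sleeve, so I descend and grip.

apply_moves(motion=[[[0, 0, 0.016, 0], [0, 0, 0.016, 0], [0, 0, 0.016, 0], [0, 0, 0.012, 0], [0, 0, 0.004, 0], [0, 0, 0, 0]]])

```text
t: 10.35
eef_pos: [0.46, 0.2604, 0.194]
ee_rot: [[0.854, 0.52, 0.0], [0.52, -0.854, 0.0], [0.0, -0.0, -1.0]]
force: [-0.1, -0.2, 0.1]
grip_width: 1.001
finger_force: 0.0
```

apply_moves(motion=[[[0, 0, 0, 0], [0, 0, 0, 0], [0, 0, 0, 0], [0, 0, 0, 0], [0, 0, 0, 0], [0, 0, 0, 0], [0, 0, 0, 0], [0, 0, 0, 0], [0, 0, 0, 0], [0, 0, 0, 0]]], jaw=255)

```text
t: 11.35
eef_pos: [0.4596, 0.2607, 0.1937]
ee_rot: [[0.854, 0.52, -0.0], [0.52, -0.854, 0.0], [-0.0, -0.0, -1.0]]
force: [-0.2, 0.8, 0.3]
grip_width: 0.342
finger_force: 30.0
```

apply_moves(motion=[[[0, 0, -0.01, 0], [0, 0, -0.025, 0], [0, 0, -0.035, 0], [0, 0, -0.035, 0], [0, 0, -0.02, 0], [0, 0, 0, 0], [0, 0, 0, 0]]])

```text
t: 12.05
eef_pos: [0.4591, 0.2609, 0.3186]
ee_rot: [[0.854, 0.521, -0.0], [0.521, -0.854, 0.0], [0.0, -0.0, -1.0]]
force: [-0.5, -0.1, -4.9]
grip_width: 0.342
finger_force: 30.0
```

```bash
python3 -c "
from h import *
plan([(.52,.02,.31,-68,8),(.4985,-.2090,.30,-76.9,8)])
s=snap('side'); cv2.imwrite('pics/s2.png',s['color'][80:300,180:420].repeat(2,0).repeat(2,1))"
```

```text
now [0.4591 0.2609 0.3186] -58.61 t 12.05 F [-0.5 -0.1 -4.9] w 0.342 q7 -0.99
8 [[-0.0092,0.0297,0.0011,1.17],[-0.0086,0.0299,0.0011,1.17],[-0.008,0.03,0.0011,1.17],[-0.0073,0.0302,0.0011,1.17],[-0.0067,0.0303,0.0011,1.17],[-0.0061,0.0305,0.0011,1.17],[-0.0055,0.0306,0.0011,1.17],[-0.0049,0.0307,0.0011,1.17]]
8 [[-0.0132,0.0255,0.0013,1.11],[-0.0127,0.0258,0.0013,1.11],[-0.0122,0.026,0.0013,1.11],[-0.0117,0.0263,0.0013,1.11],[-0.0112,0.0265,0.0013,1.11],[-0.0107,0.0267,0.0013,1.11],[-0.0102,0.0269,0.0013,1.11],[-0.0096,0.0271,0.0013,1.11]]
```

View pics/s2.png

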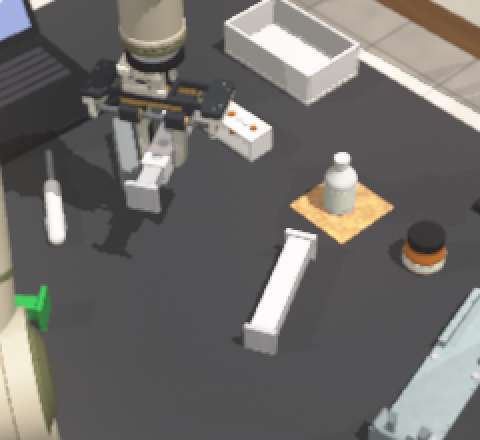

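The prop is lifted level, at crop (150,175). Moving it over the cradle.

apply_moves(motion=[[[-0.009, 0.03, 0.001, 1.2], [-0.009, 0.03, 0.001, 1.2], [-0.008, 0.03, 0.001, 1.2], [-0.007, 0.03, 0.001, 1.2], [-0.007, 0.03, 0.001, 1.2], [-0.006, 0.03, 0.001, 1.1], [-0.005, 0.031, 0.001, 1.1], [-0.005, 0.031, 0.001, 1.1], [-0.013, 0.026, 0.001, 1.1], [-0.013, 0.026, 0.001, 1.1], [-0.012, 0.026, 0.001, 1.1], [-0.012, 0.026, 0.001, 1.1]]])

```text
t: 13.3
eef_pos: [0.5093, -0.0966, 0.3052]
ee_rot: [[0.953, 0.302, -0.003], [0.302, -0.953, 0.0], [-0.002, -0.001, -1.0]]
force: [0.6, 0.1, -5.1]
grip_width: 0.344
finger_force: 30.0
```

apply_moves(motion=[[[-0.011, 0.027, 0.005, 1.1], [-0.011, 0.027, 0.01, 1.1], [-0.01, 0.027, 0.01, 1.1], [-0.009, 0.025, 0.01, 1.1], [0, 0, 0, 0], [0, 0, 0, 0]]])

```text
t: 13.9
eef_pos: [0.499, -0.2092, 0.2703]
ee_rot: [[0.974, 0.227, -0.003], [0.227, -0.974, 0.001], [-0.003, -0.002, -1.0]]
force: [-0.4, 0.9, -4.4]
grip_width: 0.341
finger_force: 30.0
```

```bash
python3 -c "
from h import *
plan([(.4985,-.2090,.26,-76.9,2)])
for n in('top','side'):
  s=snap(n); save(s,n+'3.npz')
  a=s['color'][130:290,350:450] if n=='top' else s['color'][210:330,340:460]
  cv2.imwrite('pics/%s3.png'%n,cv2.resize(a,None,fx=3.6 if n=='top' else 4.8,fy=3.6 if n=='top' else 4.8,interpolation=3))
a=cv2.imread('pics/top3.png');b=cv2.imread('pics/side3.png');o=np.hstack([a[:576],b[:576,:430]]);print(o.shape);cv2.imwrite('pics/c3.png',o)"
```

```text
now [ 0.499  -0.2092  0.2703] -76.87 t 13.9 F [-0.4  0.9 -4.4] w 0.341 q7 -0.35
2 [[-0.0002,-0.0001,0.0051,0.01],[-0.0002,-0.0001,0.0051,0.01]]
(576, 790, 3)
```

View pics/c3.png

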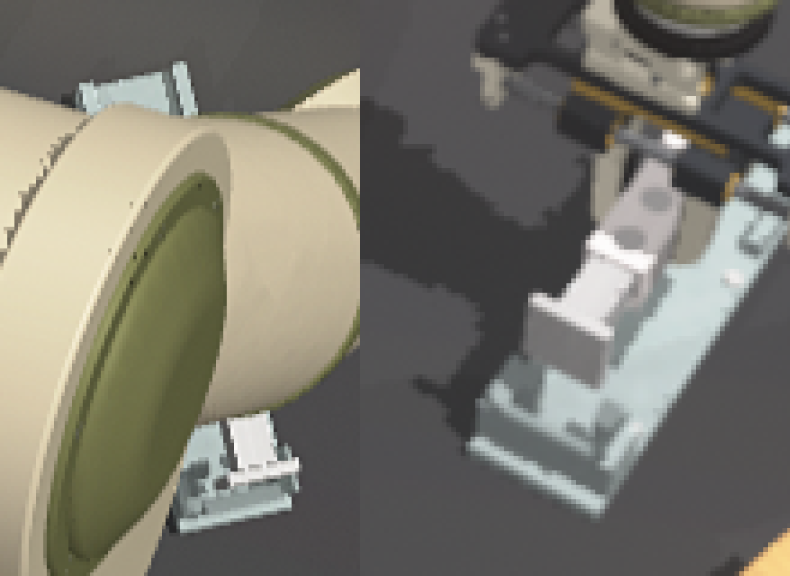

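The foot plate hangs above the pocket, visible at crop (265,470) from the top and (575,345) from the side. I'll measure its offset.

```bash
python3 -c "
from h import *
s=dict(np.load('top3.npz'));w=pts(s);yaw=np.radians(13.1);ex=np.array([np.cos(yaw),np.sin(yaw)]);ey=np.array([-ex[1],ex[0]])
O=np.array([.4985,-.2090])
v,u=np.mgrid[240:275,400:440];v=v.ravel();u=u.ravel();Z=w[v,u,2];P=np.array([ray(s,a,b,.1206)[:2] for a,b in zip(u,v)])-O
X=P@ex;Y=P@ey;k=(Z>.105)&(Z<.13);print(k.sum(),np.median(Z[k]))
pl=k&(X<-.08)
for lo in np.arange(-.11,-.06,.003):
  q=k&(X>=lo)&(X<lo+.003);print(round(lo,3),q.sum(),(Y[q].min().round(4),Y[q].max().round(4),np.median(Z[q]).round(4)) if q.any() else '')
"
```

```text
251 0.11230809787791698
-0.11 0 
-0.107 0 
-0.104 0 
-0.101 0 
-0.098 5 (np.float64(-0.0121), np.float64(0.0163), np.float64(0.1143))
-0.095 32 (np.float64(-0.0194), np.float64(0.0246), np.float64(0.1213))
-0.092 31 (np.float64(-0.0199), np.float64(0.0241), np.float64(0.1215))
-0.089 24 (np.float64(-0.0204), np.float64(0.0257), np.float64(0.1183))
-0.086 18 (np.float64(-0.0084), np.float64(0.0159), np.float64(0.1108))
-0.083 17 (np.float64(-0.0089), np.float64(0.0154), np.float64(0.1107))
-0.08 15 (np.float64(-0.0074), np.float64(0.0144), np.float64(0.1113))
-0.077 17 (np.float64(-0.0084), np.float64(0.0139), np.float64(0.1111))
-0.074 16 (np.float64(-0.0089), np.float64(0.015), np.float64(0.1124))
-0.071 16 (np.float64(-0.0078), np.float64(0.0145), np.float64(0.1113))
-0.068 16 (np.float64(-0.0083), np.float64(0.014), np.float64(0.1119))
-0.065 16 (np.float64(-0.0088), np.float64(0.015), np.float64(0.1109))
-0.062 16 (np.float64(-0.0078), np.float64(0.0145), np.float64(0.1109))
```

apply_moves(motion=[[[0, 0.0025, 0.01, 0], [0, 0, 0.012, 0], [0, 0, 0.012, 0], [0, 0, 0.008, 0], [0, 0, 0.008, 0], [0, 0, 0.005, 0], [0, 0, 0, 0]]])

```text
t: 14.7
eef_pos: [0.5001, -0.2111, 0.2161]
ee_rot: [[0.973, 0.229, -0.001], [0.229, -0.973, 0.0], [-0.001, -0.0, -1.0]]
force: [0.1, -0.2, -5.1]
grip_width: 0.345
finger_force: 30.0
```

apply_moves(motion=[[[0, 0, 0.004, 0], [0, 0, 0.003, 0], [0, 0, 0.002, 0], [0, 0, 0.001, 0], [0, 0, 0, 0]]])

```text
t: 15.2
eef_pos: [0.5003, -0.211, 0.2067]
ee_rot: [[0.973, 0.229, -0.0], [0.229, -0.973, 0.0], [-0.0, -0.0, -1.0]]
force: [0.4, 0.6, -3.9]
grip_width: 0.342
finger_force: 30.0
```

apply_moves(motion=[[[0, 0, 0.001, 0], [0, 0, 0.001, 0], [0, 0, 0, 0]]])

```text
t: 15.5
eef_pos: [0.5003, -0.211, 0.2047]
ee_rot: [[0.973, 0.229, 0.0], [0.229, -0.973, 0.0], [0.0, -0.0, -1.0]]
force: [-0.6, 0.0, -3.5]
grip_width: 0.344
finger_force: 30.0
```

apply_moves(motion=[[[0, 0, 0.0007, 0], [0, 0, 0.0007, 0], [0, 0, 0, 0]]])

```text
t: 15.8
eef_pos: [0.5003, -0.2111, 0.2037]
ee_rot: [[0.973, 0.229, 0.0], [0.229, -0.973, 0.0], [0.001, -0.0, -1.0]]
force: [-1.3, 0.3, 3.5]
grip_width: 0.345
finger_force: 30.0
```

apply_moves(motion=[[[0, 0, 0, 0], [0, 0, 0, 0], [0, 0, 0, 0], [0, 0, 0, 0], [0, 0, 0, 0], [0, 0, -0.01, 0], [0, 0, -0.02, 0], [0, 0, -0.03, 0], [0, 0, -0.03, 0], [0, 0, -0.03, 0]]], jaw=0)

```text
t: 16.8
eef_pos: [0.5, -0.211, 0.3251]
ee_rot: [[0.974, 0.229, -0.0], [0.229, -0.974, 0.0], [-0.0, -0.0, -1.0]]
force: [0.6, -0.6, -0.3]
grip_width: 1.0
finger_force: 0.0
```

apply_moves(motion=[[[0, -0.04, 0, 0], [0, -0.04, 0, 0], [0, -0.04, 0, 0], [0, -0.04, 0, 0], [0, -0.04, 0, 0], [0, -0.04, 0, 0], [0, -0.02, 0, 0], [0, 0, 0, 0], [0, 0, 0, 0]]], jaw=255)

```text
t: 17.7
eef_pos: [0.4408, 0.0421, 0.3238]
ee_rot: [[0.973, 0.23, 0.001], [0.23, -0.973, 0.0], [0.001, 0.0, -1.0]]
force: [1.1, 0.0, 0.2]
grip_width: 0.278
finger_force: 0.0
```

```bash
python3 -c "
from h import *
plan([(.51,-.2090,.26,-76.9,2)])
for n in('top','side'):
  s=snap(n); save(s,n+'4.npz')
  a=s['color'][140:290,355:445] if n=='top' else s['color'][210:330,350:450]
  f=4 if n=='top' else 4.3
  cv2.imwrite('pics/%s4.png'%n,cv2.resize(a,None,fx=f,fy=f,interpolation=3))
a=cv2.imread('pics/top4.png');b=cv2.imread('pics/side4.png');o=np.hstack([a[:516],b[:516]]);o=np.hstack([a,cv2.copyMakeBorder(b,0,600-b.shape[0],0,0,0)]);print(o.shape);cv2.imwrite('pics/c4.png',o)"
```

```text
now [0.4408 0.0421 0.3238] -76.69 t 17.7 F [1.1 0.  0.2] w 0.278 q7 -0.81
2 [[0.0048,0.1301,0.0319,0.1],[0.005,0.1301,0.0319,0.1]]
(600, 790, 3)
```

View pics/c4.png

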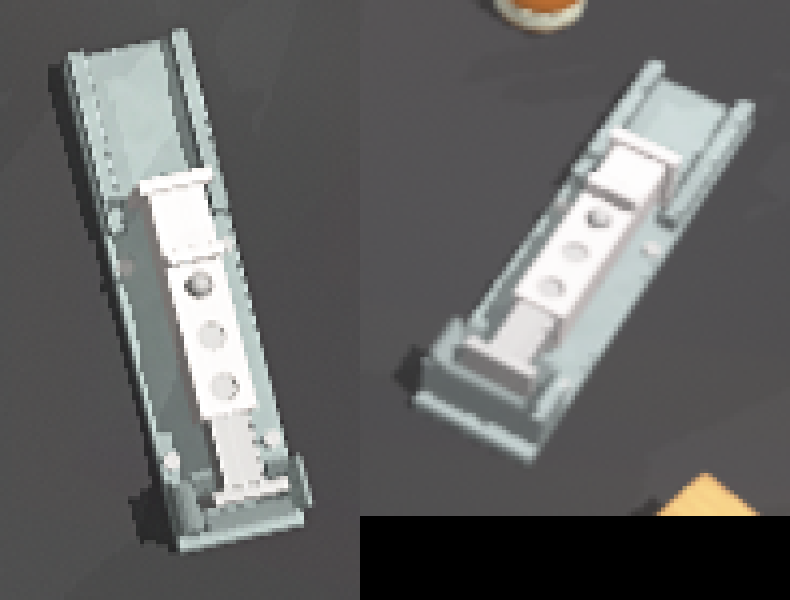

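The prop is seated with its foot in the pocket at crop (250,493) and its end plate between the rails at (175,180). The button is up at (200,284). Next I measure the button and the prop's yaw.

```bash
python3 -c "
from h import *
s=dict(np.load('top4.npz'));w=pts(s);g=s['color'];hsv=cv2.cvtColor(g,cv2.COLOR_BGR2HSV)
m=np.zeros((480,640),bool);m[178:272,385:432]=1
m&=(w[...,2]>.043)&(w[...,2]<.056)&(hsv[...,1]<25)
v,u=np.nonzero(m);P=np.array([ray(s,a,b,.048)[:2] for a,b in zip(u,v)]).astype(np.float32)
r=cv2.minAreaRect(P*1000);print(r)
def holes():
  for (a,b) in((200,284),(211,335),(224,386)):
    u0=int(355+a/4);v0=int(140+b/4);win=g[v0-5:v0+6,u0-4:u0+5].min(-1).astype(float);k=np.clip(np.percentile(win,80)-win-6,0,None);vv,uu=np.mgrid[v0-5:v0+6,u0-4:u0+5]
    print('hole',ray(s,(k*uu).sum()/k.sum(),(k*vv).sum()/k.sum(),.05 if a==200 else .048)[:2].round(4), np.nanmax(w[v0-2:v0+3,u0-2:u0+3,2]))
holes()
yaw=np.radians(13.1);ex=np.array([np.cos(yaw),np.sin(yaw)]);ey=np.array([-ex[1],ex[0]]);O=np.array([.4985,-.2090])
X=(P-O)@ex;Y=(P-O)@ey
for lo in np.arange(-.1,.11,.01):
  k=(X>=lo)&(X<lo+.01)
  if k.any(): print(round(lo,2),k.sum(),Y[k].min().round(4),Y[k].max().round(4),((Y[k].min()+Y[k].max())/2).round(4))
print(X.min(),X.max())
"
```

```text
((493.3551025390625, -211.7716064453125), (204.8768768310547, 71.06639099121094), 12.066557884216309)
hole [ 0.5274 -0.2026] 0.058208787164025055
hole [ 0.5005 -0.2121] 0.050494645694168526
hole [ 0.4707 -0.2198] 0.047586614785556716
-0.1 52 -0.0347 0.0353 0.0003
-0.09 83 -0.0353 0.0354 0.0001
-0.08 67 -0.0358 0.0344 -0.0007
-0.07 34 -0.0125 0.0119 -0.0003
-0.06 39 -0.0129 0.0108 -0.0011
-0.05 48 -0.0167 0.0143 -0.0012
-0.04 61 -0.0178 0.0149 -0.0014
-0.03 57 -0.0177 0.0144 -0.0016
-0.02 65 -0.0177 0.0151 -0.0013
-0.01 60 -0.0181 0.0141 -0.002
-0.0 51 -0.0181 0.0147 -0.0017
0.01 63 -0.018 0.0154 -0.0013
0.02 65 -0.0179 0.0155 -0.0012
0.03 57 -0.0179 0.015 -0.0015
0.04 37 -0.0189 0.015 -0.0019
0.05 45 -0.0177 0.0146 -0.0016
0.06 63 -0.0176 0.0153 -0.0012
0.07 61 -0.0176 0.0148 -0.0014
0.08 64 -0.0225 0.0205 -0.001
0.09 51 -0.0242 0.0194 -0.0024
-0.10794823407353524 0.09683163589349639
```

```bash
python3 -c "
from h import *
plan([(.5305,-.2035,.28,-76.9,8)])"
```

```text
now [0.441  0.0411 0.3237] -76.83 t 17.8 F [ 0.5  0.4 -0.7] w 0.186 q7 -0.81
8 [[0.0039,0.0323,0.0055,0.01],[0.0039,0.0323,0.0055,0.01],[0.0039,0.0323,0.0055,0.01],[0.0039,0.0323,0.0055,0.01],[0.004,0.0323,0.0055,0.01],[0.004,0.0323,0.0055,0.01],[0.004,0.0323,0.0055,0.01],[0.004,0.0323,0.0055,0.01]]
```

apply_moves(motion=[[[0.004, 0.032, 0.0055, 0], [0.004, 0.032, 0.0055, 0], [0.004, 0.032, 0.0055, 0], [0.004, 0.032, 0.0055, 0], [0.004, 0.032, 0.0055, 0], [0.004, 0.032, 0.0055, 0], [0.004, 0.032, 0.0055, 0], [0.004, 0.034, 0.0055, 0], [0, 0, 0.015, 0], [0, 0, 0.01, 0], [0, 0, 0, 0], [0, 0, 0, 0]]])

```text
t: 19.0
eef_pos: [0.5306, -0.2017, 0.2543]
ee_rot: [[0.973, 0.229, -0.001], [0.229, -0.973, 0.0], [-0.001, -0.001, -1.0]]
force: [0.7, 0.1, 0.2]
grip_width: 0.005
finger_force: 0.0
```

```bash
python3 -c "
from h import *
plan([(.5305,-.2035,.241,-76.9,2)])
s=snap('side'); cv2.imwrite('pics/s5.png',cv2.resize(s['color'][190:320,350:470],None,fx=4.5,fy=4.5,interpolation=3))"
```

```text
now [ 0.5306 -0.2017  0.2543] -76.77 t 19.0 F [0.7 0.1 0.2] w 0.005 q7 -0.37
2 [[-0.0003,0.0008,0.0067,0.06],[-0.0003,0.0008,0.0067,0.06]]
```

View pics/s5.png

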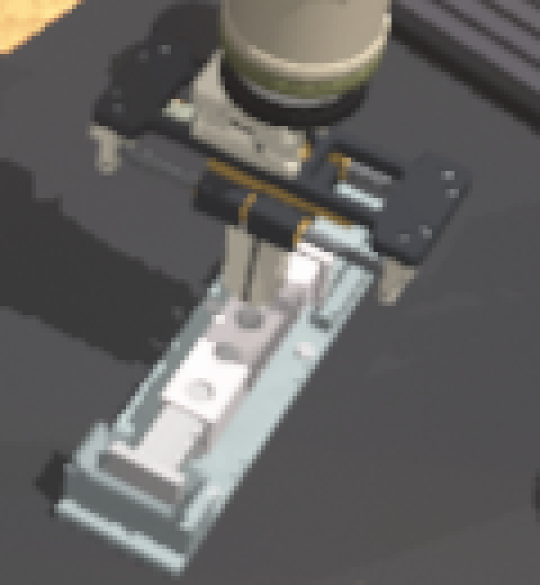

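The closed tips hang 13 mm above the button at (248,318), in front of the ridge. Pressing down.

apply_moves(motion=[[[0, 0.001, 0.007, 0], [0, 0, 0.006, 0], [0, 0, 0.002, 0], [0, 0, 0.001, 0], [0, 0, 0, 0]]])

```text
t: 19.55
eef_pos: [0.5315, -0.2026, 0.2384]
ee_rot: [[0.973, 0.229, 0.0], [0.229, -0.973, 0.0], [0.001, -0.0, -1.0]]
force: [0.9, 0.2, 5.5]
grip_width: 0.007
finger_force: 2.1
```

apply_moves(motion=[[[0, 0, 0.001, 0], [0, 0, 0.001, 0], [0, 0, 0, 0]]])

```text
t: 19.85
eef_pos: [0.5315, -0.2026, 0.2364]
ee_rot: [[0.973, 0.229, 0.001], [0.229, -0.973, 0.0], [0.001, 0.0, -1.0]]
force: [2.7, 2.1, 4.6]
grip_width: 0.006
finger_force: 2.6
```

apply_moves(motion=[[[0, 0, 0.001, 0], [0, 0, 0.001, 0], [0, 0, 0, 0]]])

```text
t: 20.15
eef_pos: [0.5315, -0.2027, 0.2345]
ee_rot: [[0.973, 0.229, 0.001], [0.229, -0.973, 0.0], [0.001, -0.0, -1.0]]
force: [0.8, 1.8, 5.0]
grip_width: 0.006
finger_force: 3.0
```

apply_moves(motion=[[[0, 0, 0.0005, 0], [0, 0, 0, 0]]])

```text
t: 20.35
eef_pos: [0.5315, -0.2027, 0.2344]
ee_rot: [[0.973, 0.229, 0.001], [0.229, -0.973, 0.0], [0.001, -0.0, -1.0]]
force: [0.9, 2.4, 10.1]
grip_width: 0.006
finger_force: 5.1
```

apply_moves(motion=[[[0.001, 0, 0, 0], [0.001, 0, 0, 0], [0.001, 0, 0, 0], [0.001, 0, 0, 0], [0.001, 0, 0, 0], [0, 0, 0, 0]]])

```text
t: 20.95
eef_pos: [0.533, -0.2026, 0.2342]
ee_rot: [[0.974, 0.227, -0.005], [0.227, -0.974, 0.001], [-0.004, -0.002, -1.0]]
force: [-11.2, -0.1, 18.8]
grip_width: 0.007
finger_force: 9.2
```

apply_moves(motion=[[[0.001, 0, 0, 0], [0.001, 0, 0, 0], [0.001, 0, 0, 0], [0, 0, 0, 0]]])

```text
t: 21.35
eef_pos: [0.5353, -0.2024, 0.2342]
ee_rot: [[0.974, 0.226, -0.006], [0.226, -0.974, 0.0], [-0.005, -0.001, -1.0]]
force: [-14.1, -1.3, 19.2]
grip_width: 0.006
finger_force: 9.7
```

apply_moves(motion=[[[0.001, 0, 0, 0], [0.001, 0, 0, 0], [0.001, 0, 0, 0], [0, 0, 0, 0]]])

```text
t: 21.75
eef_pos: [0.5369, -0.2022, 0.2342]
ee_rot: [[0.974, 0.225, -0.008], [0.225, -0.974, 0.0], [-0.008, -0.002, -1.0]]
force: [-18.4, -4.0, 23.2]
grip_width: 0.005
finger_force: 14.2
```

```bash
cat > e.py <<'E'
from h import *
import sys
yaw=np.radians(13.1);ex=np.array([np.cos(yaw),np.sin(yaw)]);ey=np.array([-ex[1],ex[0]]);O=np.array([.4985,-.2090])
def ends(s):
    g=s['color'];hsv=cv2.cvtColor(g,cv2.COLOR_BGR2HSV);w=pts(s)
    d=w[...,:2]-O;X=d@ex;Y=d@ey;Z=w[...,2];wh=(hsv[...,1]<22)
    p=wh&(abs(Y)<.022)&(Z>.04)&(Z<.062)
    v,u=np.nonzero(p&(X>.07)&(X<.17));P=np.array([ray(s,a,b,.054)[:2] for a,b in zip(u,v)]) if len(u) else None
    r=[]
    if P is not None:
        x=(P-O)@ex; r=[len(x),np.percentile(x,[90,97]).round(4)]
    v,u=np.nonzero(p&(X<-.05)&(X>-.11));P=np.array([ray(s,a,b,.054)[:2] for a,b in zip(u,v)]);f=[]
    if len(P): x=(P-O)@ex;f=[len(x),np.percentile(x,[3,10]).round(4)]
    return "end",r,"foot",f
if __name__=="__main__":
    print(*ends(dict(np.load('side4.npz'))))
    s=snap('side');save(s,sys.argv[1]);print(*ends(s)); st=manip.sense();print(st['force'],st['moment'])
E
python3 e.py side6.npz
```

```text
end [139, array([0.0939, 0.0959])] foot [255, array([-0.112 , -0.1086])]
end [28, array([0.0965, 0.0979])] foot [245, array([-0.1121, -0.1095])]
[-17.70505479  -4.16164898  24.05789368] [-8.34643365e-01  4.41579144e+00  3.25723414e-03]
```

The end plate has moved only 2.3 mm, which is the foot slack. The sleeve is still held by the button, so I push a bit more.

apply_moves(motion=[[[0.001, 0, 0, 0], [0.001, 0, 0, 0], [0.001, 0, 0, 0], [0, 0, 0, 0]]])

```text
t: 22.2
eef_pos: [0.5398, -0.2016, 0.2342]
ee_rot: [[0.974, 0.225, -0.008], [0.225, -0.974, 0.0], [-0.008, -0.002, -1.0]]
force: [-18.4, -4.0, 23.5]
grip_width: 0.005
finger_force: 14.4
```

apply_moves(motion=[[[0.001, 0, 0, 0], [0.001, 0, 0, 0], [0.001, 0, 0, 0], [0, 0, 0, 0]]])

```text
t: 22.6
eef_pos: [0.5414, -0.2014, 0.2342]
ee_rot: [[0.974, 0.224, -0.01], [0.224, -0.975, 0.0], [-0.01, -0.003, -1.0]]
force: [-23.4, -4.5, 27.0]
grip_width: 0.003
finger_force: 17.1
```

```bash
python3 e.py side7.npz
```

```text
end [139, array([0.0939, 0.0959])] foot [255, array([-0.112 , -0.1086])]
end [36, array([0.0928, 0.1011])] foot [241, array([-0.1122, -0.1094])]
[-23.35315003  -4.88974141  27.00989079] [-1.13055604  5.5839647   0.10958772]
```

```bash
cat > pr.py <<'E'
from h import *
yaw=np.radians(13.1);ex=np.array([np.cos(yaw),np.sin(yaw)]);ey=np.array([-ex[1],ex[0]]);O=np.array([.4985,-.2090])
def prof(s,yc,h=.048,x0=-.1,x1=.03):
    xs=np.arange(x0,x1,.0005);g=cv2.cvtColor(s['color'],cv2.COLOR_BGR2GRAY).astype(np.float32);K=s['camera_matrix'];o=0
    for y in np.arange(yc-.002,yc+.0021,.001):
        W=np.c_[O+xs[:,None]*ex+y*ey,np.full(len(xs),h)];c=W@s['R'].T+s['t'];p=c@K.T;p=(p[:,:2]/p[:,2:]).astype(np.float32)
        o=o+cv2.remap(g,p[:,0][:,None],p[:,1][:,None],1)[:,0]/5
    return xs,o
if __name__=="__main__":
    for n in('side4','side6','side7'):
        s=dict(np.load(n+'.npz'))
        for yc in(-.0015,-.0125,):
            xs,o=prof(s,yc); d=np.gradient(o); 
            pk=[(round(float(xs[i])*1000,1),int(d[i]*10)) for i in range(2,len(d)-2) if abs(d[i])>3 and abs(d[i])==abs(d[i-2:i+3]).max()]
            print(n,yc,pk)
E
python3 pr.py
```

```text
side4 -0.0015 [(-90.5, 115), (-43.5, 55), (-26.0, -38), (-21.5, 59), (9.0, 48), (23.0, -111), (28.0, 57)]
side4 -0.0125 [(-91.5, 112), (-54.5, 30), (-50.0, -34), (-48.5, -37), (-44.5, 86)]
side6 -0.0015 [(-89.0, 104), (-41.5, 50), (-23.5, -38), (-19.0, 60), (4.5, -71), (11.0, 31), (26.0, -59)]
side6 -0.0125 [(-89.0, 115), (-81.0, -34), (-42.0, 58), (5.0, -84)]
side7 -0.0015 [(-89.0, 104), (-37.5, 47), (-19.5, -32), (-15.0, 56), (10.5, -70), (15.0, 30), (16.5, 32)]
side7 -0.0125 [(-89.0, 116), (-81.0, -34), (-51.0, 30), (-38.5, 63), (9.0, -74)]
```

The sleeve is moving: its rear edge went from -41.5 to -37.5 mm while the foot stayed fixed. Continuing.

apply_moves(motion=[[[0.001, 0, 0, 0], [0.001, 0, 0, 0], [0.001, 0, 0, 0], [0, 0, 0, 0]]])

```text
t: 23.05
eef_pos: [0.5426, -0.2013, 0.2342]
ee_rot: [[0.975, 0.223, -0.013], [0.223, -0.975, 0.001], [-0.013, -0.004, -1.0]]
force: [-30.2, -7.4, 32.1]
grip_width: 0.009
finger_force: 20.9
```

```bash
cat > q.py <<'E'
from pr import *
s=snap('side')
for yc in(-.0015,-.0125,):
    xs,o=prof(s,yc); d=np.gradient(o)
    print(yc,[(round(float(xs[i])*1000,1),int(d[i]*10)) for i in range(2,len(d)-2) if abs(d[i])>3 and abs(d[i])==abs(d[i-2:i+3]).max()])
E
python3 q.py
```

```text
-0.0015 [(-89.0, 105), (-36.5, 54), (-14.0, 32), (11.0, -77), (15.5, 32)]
-0.0125 [(-89.0, 116), (-81.0, -34), (-51.0, 30), (-38.0, 67), (10.5, -79)]
```

apply_moves(motion=[[[0, 0, -0.0005, 0], [0, 0, -0.0005, 0], [0, 0, 0, 0]]])

```text
t: 23.4
eef_pos: [0.5457, -0.2001, 0.2344]
ee_rot: [[0.974, 0.225, -0.008], [0.225, -0.974, -0.0], [-0.008, -0.002, -1.0]]
force: [-12.3, -4.2, 7.6]
grip_width: 0.004
finger_force: 10.0
```

```bash
python3 q.py
```

```text
-0.0015 [(-89.0, 105), (-32.5, 52), (-9.5, 37), (15.0, -81), (20.0, 33)]
-0.0125 [(-89.0, 115), (-81.0, -34), (-33.0, 57), (13.5, -71)]
```

Lowering the down-force freed it, and the sleeve is now about 9 mm out. Continuing with light pressure.

apply_moves(motion=[[[0.001, 0, -0.0005, 0], [0.001, 0, 0, 0], [0.001, 0, 0, 0], [0.001, 0, 0, 0], [0.001, 0, 0, 0], [0, 0, 0, 0]]])

```text
t: 24.05
eef_pos: [0.5529, -0.198, 0.2345]
ee_rot: [[0.974, 0.227, -0.005], [0.227, -0.974, -0.0], [-0.005, -0.001, -1.0]]
force: [-6.7, -3.1, 0.9]
grip_width: 0.003
finger_force: 4.4
```

```bash
python3 q.py
```

```text
-0.0015 [(-89.0, 106), (-29.0, -55), (-25.0, 80), (-7.0, -30), (-2.0, 50), (23.0, -78), (28.0, 41)]
-0.0125 [(-89.0, 117), (-81.0, -34), (-30.0, -34), (-25.0, 73), (22.5, -60)]
```

apply_moves(motion=[[[0.001, 0, 0, 0], [0.001, 0, 0, 0], [0.001, 0, 0, 0], [0.001, 0, 0, 0], [0.001, 0, 0, 0], [0.001, 0, 0, 0], [0.001, 0, 0, 0], [0.001, 0, 0, 0], [0, 0, 0, 0]]])

```text
t: 25.0
eef_pos: [0.5632, -0.1952, 0.235]
ee_rot: [[0.973, 0.229, -0.001], [0.229, -0.973, -0.0], [-0.001, -0.0, -1.0]]
force: [-2.0, -1.0, -1.9]
grip_width: 0.003
finger_force: 1.0
```

```bash
python3 q.py
```

```text
-0.0015 [(-89.0, 105), (-17.5, -31), (-13.0, 55), (9.5, 52), (24.5, -104)]
-0.0125 [(-89.0, 115), (-81.0, -34), (-13.0, 54)]
```

apply_moves(motion=[[[0.0005, 0, 0, 0], [0.0005, 0, 0, 0], [0, 0, 0, 0]]])

```text
t: 25.35
eef_pos: [0.5643, -0.1949, 0.2353]
ee_rot: [[0.973, 0.229, -0.0], [0.229, -0.973, 0.0], [-0.0, -0.0, -1.0]]
force: [-1.2, -0.7, -1.1]
grip_width: 0.004
finger_force: 1.2
```

apply_moves(motion=[[[0.0005, 0, 0, 0], [0.0005, 0, 0, 0], [0, 0, 0, 0]]])

```text
t: 25.65
eef_pos: [0.5653, -0.1947, 0.2353]
ee_rot: [[0.973, 0.229, -0.0], [0.229, -0.973, 0.0], [-0.0, -0.0, -1.0]]
force: [-2.9, -0.4, -2.4]
grip_width: 0.004
finger_force: 1.3
```

```bash
python3 q.py
```

```text
-0.0015 [(-89.0, 105), (-10.5, 51), (26.5, -74)]
-0.0125 [(-89.0, 115), (-81.0, -34), (-11.5, 58)]
```

apply_moves(motion=[[[0.0005, 0, 0, 0], [0.0005, 0, 0, 0], [0, 0, 0, 0]]])

```text
t: 26.0
eef_pos: [0.5657, -0.1947, 0.2353]
ee_rot: [[0.973, 0.229, -0.001], [0.229, -0.973, 0.0], [-0.001, -0.0, -1.0]]
force: [-5.9, -0.8, 0.0]
grip_width: 0.004
finger_force: 2.7
```

```bash
python3 q.py; python3 -c "
from h import *
s=snap('side'); save(s,'side8.npz')
w=pts(s);import pr
X=(w[...,:2]-pr.O)@pr.ex;Y=(w[...,:2]-pr.O)@pr.ey
for lo in np.arange(-.01,.06,.005):
  k=(X>lo)&(X<lo+.005)&(abs(Y+.0015)<.006);print(round(lo,3),k.sum(),np.percentile(w[k][:,2],[50,90]).round(4))"
```

```text
-0.0015 [(-89.0, 106), (-10.5, 51), (27.0, -77)]
-0.0125 [(-89.0, 116), (-81.0, -34), (-15.5, -30), (-11.5, 61)]
-0.01 11 [0.0463 0.0516]
-0.005 5 [0.0498 0.0507]
0.0 7 [0.0467 0.047 ]
0.005 27 [0.3842 0.4006]
0.01 83 [0.392  0.4108]
0.015 116 [0.4229 0.4586]
0.02 99 [0.4384 0.4663]
0.025 130 [0.2981 0.4692]
0.03 132 [0.2776 0.4696]
0.035 57 [0.2397 0.4782]
0.04 40 [0.2312 0.4844]
0.045 78 [0.1857 0.4798]
0.05 33 [0.4708 0.4863]
0.055 50 [0.0886 0.4779]
```

The force is rising with no motion, so the sleeve has locked. I retract and check.

apply_moves(motion=[[[-0.0015, 0, 0, 0], [0, 0, -0.005, 0], [0, 0, -0.02, 0], [0, 0, -0.03, 0], [0, 0, -0.03, 0], [0, -0.04, 0, 0], [0, -0.04, 0, 0], [0, -0.04, 0, 0], [0, -0.04, 0, 0], [0, -0.04, 0, 0], [0, -0.04, 0, 0], [0, 0, 0, 0]]])

```text
t: 27.3
eef_pos: [0.5094, 0.0443, 0.3203]
ee_rot: [[0.972, 0.237, -0.001], [0.237, -0.972, 0.003], [0.0, -0.003, -1.0]]
force: [0.3, 0.3, -0.2]
grip_width: 0.005
finger_force: 0.0
```

```bash
python3 q.py; python3 -c "
from h import *
import pr
t=snap('top');s=snap('side')
for i in(t,s):
  w=pts(i);X=(w[...,:2]-pr.O)@pr.ex;Y=(w[...,:2]-pr.O)@pr.ey
  print([(round(lo*1000),np.percentile(w[(X>lo)&(X<lo+.004)&(abs(Y+.0015)<.004)][:,2],[50]).round(4)[0]) for lo in np.arange(-.01,.085,.004)])
a=cv2.resize(t['color'][140:290,355:445],None,fx=4,fy=4,interpolation=3);b=cv2.resize(s['color'][140:330,300:460],None,fx=2.68,fy=2.68,interpolation=3)
o=np.hstack([a,cv2.copyMakeBorder(b,0,600-b.shape[0],0,0,0)]);print(o.shape);cv2.imwrite('pics/fin.png',o[:, :800])"
```

```text
-0.0015 [(-89.0, 105), (-10.5, 51), (26.5, -87)]
-0.0125 [(-89.0, 115), (-81.0, -34), (-15.5, -30), (-11.5, 60)]Traceback (most recent call last):
  File "<string>", line 7, in <module>
    print([(round(lo*1000),np.percentile(w[(X>lo)&(X<lo+.004)&(abs(Y+.0015)<.004)][:,2],[50]).round(4)[0]) for lo in np.arange(-.01,.085,.004)])
                           ~~~~~~~~~~~~~^^^^^^^^^^^^^^^^^^^^^^^^^^^^^^^^^^^^^^^^^^^^^^^^^^^^^
    return _quantile_unchecked(
        a, q, axis, out, overwrite_input, method, keepdims, weights)
    return _ureduce(a,
                    func=_quantile_ureduce_func,
    ...<5 lines>...
                    overwrite_input=overwrite_input,
                    method=method)
    r = func(a, **kwargs)
    result = _quantile(arr,
                       quantiles=q,
    ...<2 lines>...
                       out=out,
                       weights=wgt)
    slices_having_nans = np.isnan(arr[-1, ...])
                                  ~~~^^^^^^^^^
IndexError: index -1 is out of bounds for axis 0 with size 0
```

```bash
python3 -c "
from h import *
import pr
t=snap('top');s=snap('side')
for i in(t,s):
  w=pts(i);X=(w[...,:2]-pr.O)@pr.ex;Y=(w[...,:2]-pr.O)@pr.ey
  for lo in np.arange(.015,.05,.004):
    k=w[(X>lo)&(X<lo+.004)&(abs(Y+.0015)<.004)][:,2]
    if len(k): print(round(lo*1000),len(k),np.median(k).round(4),end='; ')
  print()
a=cv2.resize(t['color'][140:290,355:445],None,fx=4,fy=4,interpolation=3);b=cv2.resize(s['color'][140:330,300:460],None,fx=2.68,fy=2.68,interpolation=3)
o=np.hstack([a,cv2.copyMakeBorder(b,0,600-b.shape[0],0,0,0)]);print(o.shape);cv2.imwrite('pics/fin.png',o[:, :800])"
```

```text
15 6 0.0493; 19 5 0.0499; 23 8 0.0486; 27 8 0.0519; 31 6 0.0549; 35 6 0.0513; 39 6 0.0474; 43 7 0.0484; 47 4 0.0499; 
15 1 0.0531; 19 7 0.0488; 23 6 0.0514; 27 6 0.0554; 31 3 0.0543; 39 3 0.0504; 43 5 0.0505; 47 3 0.0493; 
(600, 789, 3)
```

View pics/fin.png

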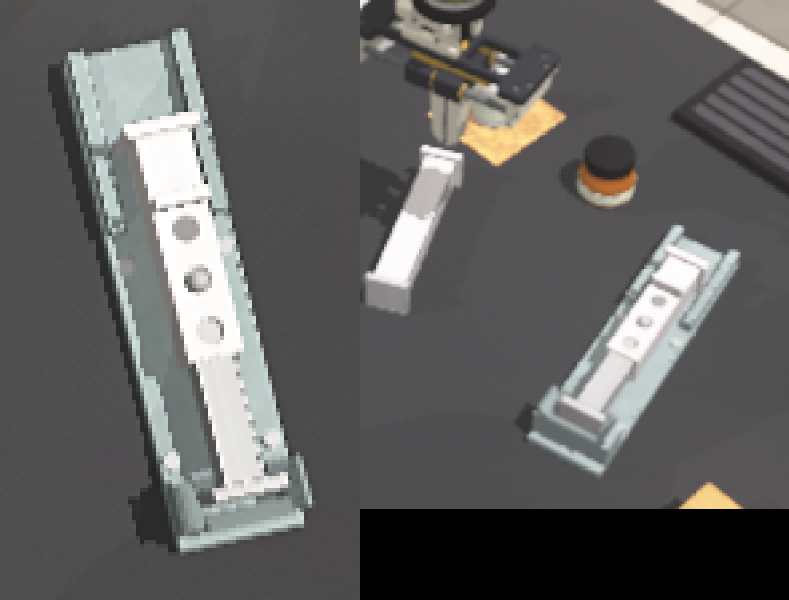

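The button is fully up through the middle hole, at crop (200,280), with its top at about 55 mm. The foot is in the pocket, the end plate is between the rails, and the arm is clear. Handing in.

```bash
python3 -c "
from rig import manip
print(manip.close_job())"
```

```text
the job is handed in; nothing more can be done
None
```

I handed the job in at about 27 s of the 67 s: the bottle stands upright on the cork mat, and the prop lies in the cradle, drawn out to the next hole with its button fully up; the hand-in gave no verdict.

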